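# Park the marble rolling pin in the rest of its pastry board

### The job

The pastry is done: put the marble rolling pin away in the trough cut across the end of the pastry board. First take the yellow peeler that lies in its way off the board and lay it flat on the worktop. Then roll the pin along the board, without picking it up, and ease it down into the trough: hold it back at the edge so that it does not run in and thump, and keep your hand at it until it lies still, down along its whole length and about centred on the board.

Things in the scene. Friction and masses are not known exactly. Their poses are not given: they have to be found in the camera images.
- pastry_board: Fixed pastry board of pale wood, its trough end of dark wood, 280 mm (its x) by 460 mm (its y), flat top 28 mm above the worktop. Origin: centre of its underside, on the worktop; z up. The flat part reaches from y = -230 to +149 mm, where a rounded edge leads down into the trough; beyond the trough stands a rail, y = +210 to +230 mm, whose top is 36 mm above the worktop.
- rest_mid (a point): Middle of the lowest line of the round-bottomed trough (radius 30 mm): on the board at y = +182 mm, 12 mm above the worktop, 16 mm below the flat top. Axes as the board's: x along the trough, which runs across the full width and is open at both ends; y from the flat part to the rail; z up.
- pin_mid (a point): Centre of the rolling pin: white marble barrel, 48 mm diameter, 200 mm long, a 72 mm turned wooden handle (29 mm diameter) at each end; one rigid piece, 0.6 to 0.9 kg, rolls freely. x: its axis; y and z turn as it rolls. Centre 52 mm above the worktop on the flat of the board, 36 mm in the trough. Starts roughly across the flat part, at the end away from the trough.
- peeler_handle (a point): Yellow peeler, 170 mm long, 0.08 kg, lying flat on the board between pin and trough. This point: inside its handle, half-way up (9 mm above what it lies on), 30 mm from the peeler's middle. x from the handle's end to the blade: handle, 24 mm wide, 17 mm high, x = -55 to +50 mm; metal blade, 14 mm wide, 6 mm high, on to x = +115 mm.
- mug_foot (a point): Orange mug standing beyond the plain end of the board, 80 mm in diameter and 101 mm high: leave it alone. This point: centre of its foot on the worktop; the handle points to the mug's -y and reaches 73 mm from the centre. Between the mug and the worktop's front edge there is free worktop beside the board's plain end.
- timer: Cream-coloured egg timer, 66 mm in diameter, 65 mm high, standing right of the board: leave it alone. Origin: centre of its foot.
Mind the look-alikes: they are no part of the job. Leave any brown look-alike of the part that bears peeler_handle alone.

How it is judged:
On the way, in this order (a step that is already met when the one before it is completed fails the run):
1. the peeler lies flat and still on the worktop, off the board and let go (height (world z) of peeler_handle between 0 and 0.02 m and contact force between the fingers and peeler below 0.1 N and angle between peeler_handle's own x axis and vertical between 1.45 and 1.69 rad and linear speed of peeler below 0.05 m/s), for 0.2 s.
2. the pin lies still in the trough while the hand is still at it (grasp point within 13 cm of the pin's centre) (y of pin_mid in the frame of rest_mid between -0.008 and 0.008 m and z of pin_mid in the frame of rest_mid below 0.028 m and angle between the x axis of pin_mid and the x axis of rest_mid, either way round below 0.06 rad and linear speed of rolling_pin below 0.02 m/s and distance between the grasp point and pin_mid below 0.13 m), for 0.3 s.
At the end, for the whole second after the job is handed in: The pin lies still at the bottom of the trough: centre within 8 mm of its line sideways, 60 mm of its middle lengthways and 4 mm of its seated height, axis within 0.06 rad of the trough's; the peeler lies flat (within 0.12 rad) and still on the worktop, off the board (y of pin_mid in the frame of rest_mid between -0.008 and 0.008 m and x of pin_mid in the frame of rest_mid between -0.06 and 0.06 m and z of pin_mid in the frame of rest_mid below 0.028 m and angle between the x axis of pin_mid and the x axis of rest_mid, either way round below 0.06 rad and linear speed of each of rolling_pin, peeler below 0.03 m/s and height (world z) of peeler_handle between 0 and 0.02 m and angle between peeler_handle's own x axis and vertical between 1.45 and 1.69 rad); the robot touches nothing.
It fails at once if the pin is lifted off the board (its centre more than 80 mm above the worktop) (height (world z) of pin_mid above 0.08 m).
It fails at once if the pin runs off or thumps into the trough (faster than 0.3 m/s) (linear speed of rolling_pin above 0.3 m/s).
It fails at once if the pin falls off the board (height (world z) of pin_mid below 0.028 m).
It fails at once if the mug is disturbed (moved more than 2 cm or tipped) (distance of mug_foot from where it was at the start of the episode above 0.02 m or angle between mug_foot's own z axis and vertical above 0.3 rad).
It fails at once if the egg timer is disturbed (moved more than 2 cm or tipped) (distance of timer from where it was at the start of the episode above 0.02 m or angle between timer's own z axis and vertical above 0.3 rad).
It also fails if it takes over 64 s, if anything falls off the work surface, if the arm or the gripper's body presses on something with over 40 N, if the wrist force passes 120 N, or if a joint passes its speed limit or range.

### The arm

A 6-joint arm with a two-finger parallel gripper is mounted at the origin on a cart in front of the work surface, level with it; the furniture and walls round the work are solid. World frame = base frame: x ahead of the robot, y to its left, z up, the work surface at z = 0. Lengths are in m, angles in rad, forces in N, time in s.
With the tool pointing down it reaches from about 0.225 to 0.875 m from the base axis. Payload 3.4 kg.
Tool frame: the origin (TCP) lies where the fingers leave the gripper's body, on its centre line; the fingertips stand 73 mm ahead of it and the grasp point (between the pads) lies 54 mm ahead of it; x points along the fingers, y is the direction in which the jaws open and shut, and the axes are right-handed (so a half turn about x gives the same grasp; the last joint's range is limited). The gripper opens to 85 mm and grips with 20 to 120 N. Pads are 22 mm wide; open, the fingers measure 114 mm over their backs; the gripper's body (76 mm by 85 mm) begins 54 mm behind the grasp point. The pads swing forward as they close: fully open they stand 13 mm farther back than shut.
Start: joints at [-1.248, 0.276, 1.505, -0, 1.361, -0.121], TCP at [0.247, -0.519, 0.304] pointing down, gripper open.
Joint ranges: [-2.89, 2.89], [-0.75, 2.08], [0.22, 2.7], [-1.18, 4.32], [0.11, 2.71], [-2.7, 2.7]. Speed limits (rad/s): [2.57, 2.57, 3.14, 3.14, 3.14, 3.14].

### API

Orientations are given as a unit quaternion [w, x, y, z].
In Python, from rig import manip gives the robot as it stands.
- The arm moves only by the tool play_rows, never from a script. Its argument "steps" is a list of rows, each a list of 5 numbers: the closure, from 0 (fully open) to 1 (shut), then the shift along the tool's x, y, z as a fraction of full scale, then the turn about the tool's x as a fraction of full scale. In form: [[grip, tx, ty, tz, twist], ...]. A call has 1 to 20 rows; each row shifts and turns the commanded pose from where the row before left it, along the tool's axes as they then stand; what a row does not reach is not made up. Full scale, the value 1, is 0.03 m for a shift and 6 degrees for a turn. A row lasts 1/10 s, in which the tool goes at most 50 mm and 8.59 degrees, less where a joint would pass 70% of its speed; a pose out of reach is approached as far as the arm can. A call with a number of a shift or a turn outside -1 to 1 is refused whole. A call with a gripper value outside its range is refused whole. The fingers move at their own pace and stop on an object; "newtons" is the grip in N (left out, the last holds). Time passes only in rows, so rows that do not move let the fingers close. It gives the time, the measured TCP pose, the force and the opening at its end, in the units of the state.
- manip.get_state(): the state, without advancing time (a new reading comes with each control period).
- manip.get_image(name): name is "scene" or "top"; returns (picture, depth): 420x560x3 uint8, red, green, blue; 420x560 float32, m along the optical axis (not along the pixel's ray), 0 where there is no reading.
- manip.camera_model(name): a dict with "mtx" (3x3 intrinsics, pixels), "k1" (the pictures are not rectified: a ray, as slopes to the right and down, at radius r is drawn at 1 + k1 r^2 times it, then the intrinsics apply), "R" (3x3) and "t" (3): a world point X has camera coordinates R X + t. Camera axes: x right, y down, z forward; pixel columns grow to the right and rows downward; lengths in m; the calibration is good to about 2 mm. A picture is of the moment at which its call begins. camera_model takes no time and is no camera call.
- manip.sign_off(): hands the job in, once; it reports no verdict.
Trained networks look in the newest picture that a camera, given by its name, has taken for a name from the list of things; names that differ only in an ending like _2 or _b are one class to them, and where a whole thing is asked for, a point or a joint stands for the part that bears it (a point fixed in the world has none). Each returns a list of dicts, best first, with "conf" (0 to 1); they miss things now and then, are a little off and sometimes report something else, mostly with a low value. They report only what shows in the picture. A call takes as long as a camera call. They do not tell look-alikes from the thing itself.
- manip.regions_of(camera, query): "mask" (420x560 bool, what is visible of it).
- manip.mark_of(camera, query): "location" ([x, y, z] in m, in the coordinates of the camera as it stood for that picture, good to about 4 mm: a listed point, or the origin of a listed thing).
The state is a dict: "clock": time; "qpos": joint angles; "qd": joint speeds; "effort": joint torques, N m; "position": TCP position; "ee_rot": TCP orientation; "contact_force": force on the tool from outside, world axes, zero at the start; "moment": the same for the moment, N m; "width": finger opening in m.
Only numpy, scipy, OpenCV 4.12 (cv2) and the standard library are available. Lean on these libraries where they do the work, as an engineer would, in place of code of your own. Each camera call takes 0.05 s, during which the arm holds its last target.

## Working session

There is one attempt and no reset: what is moved stays moved. The work goes in short steps, Python scripts to look and compute and a tool call to move; the robot and the scene stay as the last step left them, time stands still between calls to the robot, and variables do not carry over. Pictures are saved under pics/ and viewed, and the job is handed in when it is done.

Besides the shell and the picture viewer there is one more tool, called after "Emit:" as name([rows], argument=value, ...), one row to a line, values as JSON. play_rows: Moves the arm, as the interface text tells. Its arguments: {"type":"object","properties":{"steps":{"type":"array","items":{"type":"array","items":{"type":"number"}}},"newtons":{"type":"number"}},"required":["steps"]}

```bash
mkdir -p pics; ls; cat > h.py <<'E'
import numpy as np, cv2
from rig import manip
def c2w(cam,p):
    m=manip.camera_model(cam); return np.array(m["R"]).T@(np.array(p)-np.array(m["t"]))
def pix(cam,X):
    m=manip.camera_model(cam); c=np.array(m["R"])@np.array(X)+np.array(m["t"]); s=c[:2]/c[2]; s=s*(1+m["k1"]*(s@s)); K=np.array(m["mtx"]); return K[:2,:2]@s+K[:2,2]
def back(cam,uv,depth):
    m=manip.camera_model(cam);K=np.array(m["mtx"]); d=np.linalg.inv(K[:2,:2])@(np.array(uv,float)-K[:2,2]); s=d.copy()
    for _ in range(20): s=d/(1+m["k1"]*(s@s))
    return c2w(cam,np.array([s[0],s[1],1])*depth)
E
python3 - <<'E'
from h import *
for c in ("scene","top"):
    im,d=manip.get_image(c); cv2.imwrite(f"pics/{c}0.png",im[:,:,::-1]); np.save(f"{c}_d.npy",d)
    for q in ("pastry_board","rest_mid","pin_mid","peeler_handle","mug_foot","timer"):
        for r in manip.mark_of(c,q): 
            w=c2w(c,r["location"]); print(c,q,round(r["conf"],2),w.round(3),pix(c,w).round())
print(manip.get_state())
E
```

```text
pics
scene pastry_board 0.76 [ 0.49   0.138 -0.   ] [276. 233.]
scene rest_mid 0.71 [0.474 0.32  0.013] [222. 253.]
scene pin_mid 0.72 [ 0.5   -0.008  0.048] [316. 205.]
scene peeler_handle 0.83 [0.479 0.18  0.033] [265. 232.]
scene peeler_handle 0.63 [ 0.502 -0.007  0.051] [316. 204.]
scene peeler_handle 0.53 [0.493 0.572 0.011] [136. 280.]
scene mug_foot 0.88 [ 0.626 -0.197 -0.   ] [343. 177.]
scene timer 0.43 [ 0.584 -0.312  0.   ] [376. 175.]
top pastry_board 0.97 [0.488 0.143 0.   ] [274. 227.]
top rest_mid 0.89 [0.465 0.321 0.009] [214. 234.]
top pin_mid 0.6 [ 0.504 -0.002  0.055] [323. 220.]
top peeler_handle 0.75 [0.494 0.568 0.007] [135. 224.]
top peeler_handle 0.58 [0.476 0.185 0.036] [259. 230.]
top peeler_handle 0.5 [0.464 0.324 0.009] [213. 234.]
top mug_foot 0.87 [ 0.624 -0.197  0.003] [385. 182.]
top timer 0.77 [ 0.578 -0.309  0.002] [421. 197.]
{'clock': 0.7, 'qpos': array([-1.24799676e+00,  2.75878869e-01,  1.50489050e+00, -1.21619934e-05,
        1.36069353e+00, -1.21017539e-01]), 'qd': array([ 0.00078559, -0.00023834, -0.0019464 ,  0.00218197,  0.00122013,
        0.00022151]), 'effort': array([-4.25131002e-04, -4.16515911e+01, -2.46053874e+01, -4.39992946e-04,
       -1.25315813e-05,  8.88228328e-06]), 'position': array([ 0.24689107, -0.51932865,  0.30394387]), 'ee_rot': array([ 0.15567533,  0.68976817,  0.1555832 , -0.6897673 ]), 'contact_force': array([ 0.42399848,  0.03014012, -0.26284234]), 'moment': array([ 0.01867306,  0.08032489, -0.01772175]), 'width': 0.08555629631773955}
```

View pics/scene0.png

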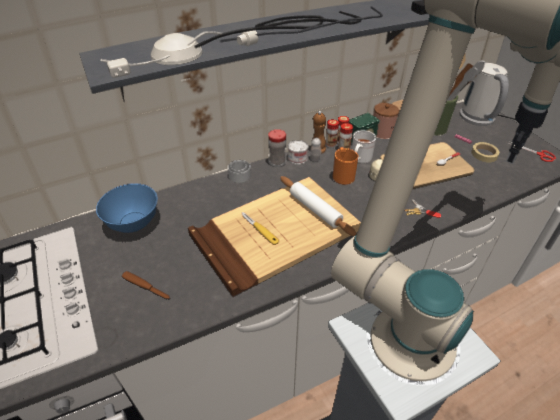

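View pics/top0.png

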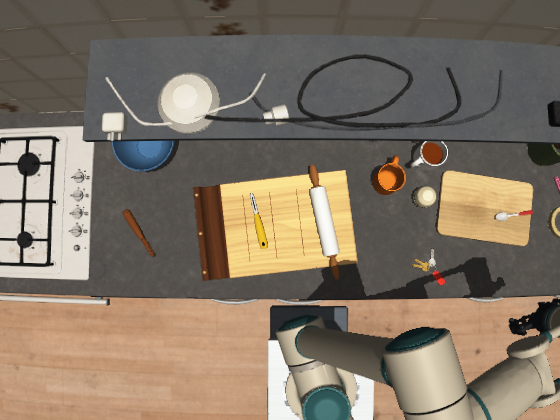

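```bash
python3 - <<'E'
import cv2
a=cv2.imread("pics/top0.png"); cv2.imwrite("pics/top0c.png",cv2.resize(a[150:310,80:360],None,fx=2.8,fy=2.8,interpolation=cv2.INTER_CUBIC))
E
```

```text
(no output)
```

View pics/top0c.png

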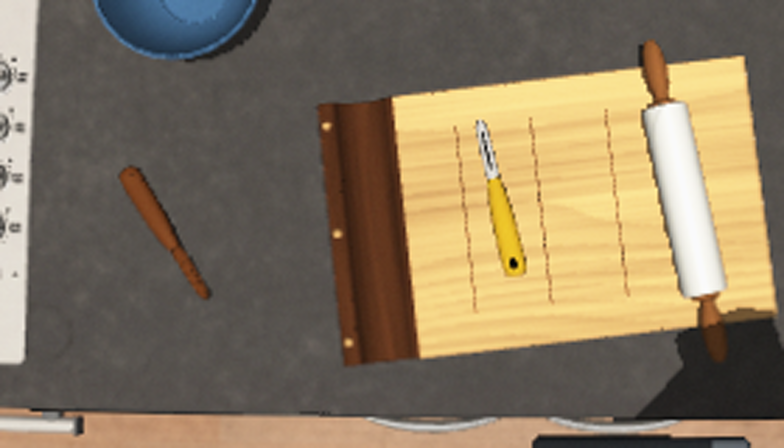

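Yellow peeler on the board at top (259,230) is the target. The brown look-alike at (138,232), on the worktop left of the board, is to be left alone. The crop confirms both. Next I measure axes and geometry.

```bash
python3 - <<'E'
from h import *
for c in ("top","scene"):
    im,d=manip.get_image(c)
    for q,zr in (("pastry_board",(.024,.040)),("pin_mid",None),("peeler_handle",None)):
        for r in manip.regions_of(c,q):
            m=r["mask"]; v,u=np.nonzero(m&(d>0))
            P=np.array([back(c,(a,b),d[b,a]) for a,b in zip(u,v)])
            if len(P)<15: continue
            if q=="pastry_board": 
                rect=cv2.minAreaRect(P[:,:2].astype(np.float32)); print(c,q,r["conf"],rect, "corners",cv2.boxPoints(rect).round(3).tolist(),"medz",np.median(P[:,2]).round(3))
            else:
                rect=cv2.minAreaRect(P[:,:2].astype(np.float32))
                mu=P[:,:2].mean(0); w,V=np.linalg.eigh(np.cov((P[:,:2]-mu).T)); a=V[:,1]; a=a*np.sign(a[0])
                t=(P[:,:2]-mu)@a
                print(c,q,round(r["conf"],2),len(P),"mean",mu.round(3),"z",np.percentile(P[:,2],[5,50,95]).round(3),"axis",a.round(3),"deg",np.degrees(np.arctan2(a[1],a[0])).round(2),"ends",(mu+a*t.min()).round(3),(mu+a*t.max()).round(3),"rect",np.round(rect[0],3),np.round(rect[1],3),"rgb",im[v,u].mean(0).round())
E
```

```text
Traceback (most recent call last):
  File "h.py", line 10, in back
    return c2w(cam,np.array([s[0],s[1],1])*depth)
  File "h.py", line 4, in c2w
    m=manip.camera_model(cam); return np.array(m["R"]).T@(np.array(p)-np.array(m["t"]))
ValueError: time passes only in moves, steps and waits
```

```bash
sed -i '2a from functools import lru_cache\n@lru_cache(None)\ndef CM(c): return manip.camera_model(c)' h.py; sed -i 's/m=manip.camera_model(cam)/m=CM(cam)/' h.py
cat > seg.py <<'E'
from h import *
import sys
print("clock",manip.get_state()["clock"])
for c in ("top","scene"):
    im,d=manip.get_image(c)
    for q in sys.argv[1:]:
        for r in manip.regions_of(c,q):
            m=r["mask"]; v,u=np.nonzero(m&(d>0))
            P=np.array([back(c,(a,b),d[b,a]) for a,b in zip(u,v)])
            if len(P)<15: continue
            rect=cv2.minAreaRect(P[:,:2].astype(np.float32))
            mu=P[:,:2].mean(0); w,V=np.linalg.eigh(np.cov((P[:,:2]-mu).T)); a=V[:,1]; a=a*np.sign(a[0])
            t=(P[:,:2]-mu)@a
            print(c,q,round(r["conf"],2),len(P),"mean",mu.round(3),"z",np.percentile(P[:,2],[5,50,95]).round(3),"deg",np.degrees(np.arctan2(a[1],a[0])).round(2),"ends",(mu+a*t.min()).round(3),(mu+a*t.max()).round(3),"rect",np.round(rect[0],3),np.round(rect[1],3),round(rect[2],1),"rgb",im[v,u].mean(0).round())
            if q=="pastry_board": print(cv2.boxPoints(rect).round(3).tolist())
E
python3 seg.py pastry_board pin_mid peeler_handle
```

```text
clock 0.8
top pastry_board 0.72 12877 mean [0.489 0.154] z [0.016 0.029 0.036] deg -82.93 ends [0.462 0.376] [ 0.52  -0.093] rect [0.491 0.141] [0.282 0.473] 6.9 rgb [208. 173. 109.]
[[0.3230000138282776, 0.35899999737739563], [0.3799999952316284, -0.10999999940395355], [0.6600000262260437, -0.07599999755620956], [0.6029999852180481, 0.3930000066757202]]
top pin_mid 0.58 1513 mean [ 0.501 -0.004] z [0.055 0.071 0.08 ] deg 12.6 ends [ 0.337 -0.041] [0.666 0.033] rect [ 0.502 -0.007] [0.337 0.054] 12.8 rgb [204. 191. 176.]
top peeler_handle 0.66 429 mean [0.489 0.186] z [0.027 0.04  0.048] deg 14.67 ends [0.42  0.168] [0.582 0.21 ] rect [0.5   0.192] [0.167 0.03 ] 17.0 rgb [205. 172.  76.]
top peeler_handle 0.54 296 mean [0.474 0.559] z [0.006 0.013 0.019] deg 34.97 ends [0.4   0.507] [0.535 0.602] rect [0.467 0.556] [0.165 0.023] 33.3 rgb [113.  62.  32.]
scene pastry_board 0.66 9363 mean [0.467 0.178] z [0.011 0.027 0.034] deg -84.61 ends [0.449 0.369] [ 0.495 -0.113] rect [0.435 0.122] [0.463 0.482] 6.6 rgb [190. 154. 107.]
[[0.1770000010728836, 0.33500000834465027], [0.2329999953508377, -0.14399999380111694], [0.6930000185966492, -0.09099999815225601], [0.6370000243186951, 0.3880000114440918]]
scene pin_mid 0.86 1139 mean [0.485 0.001] z [0.046 0.065 0.077] deg 12.43 ends [ 0.333 -0.033] [0.669 0.041] rect [ 0.505 -0.018] [0.344 0.081] 11.7 rgb [187. 176. 165.]
scene peeler_handle 0.83 253 mean [0.48  0.187] z [0.033 0.04  0.045] deg 13.73 ends [0.421 0.172] [0.579 0.211] rect [0.5   0.192] [0.163 0.024] 15.9 rgb [202. 168.  86.]
scene peeler_handle 0.7 356 mean [0.474 0.561] z [0.003 0.012 0.016] deg 35.1 ends [0.397 0.507] [0.533 0.603] rect [0.468 0.551] [0.166 0.03 ] 36.2 rgb [113.  72.  47.]
```

```bash
cat > mv.py <<'E'
# usage: mv.py x y z jawyaw_deg(direction of tool y in world, mod 180) -> twist deg and tool-axis shift (units), after the twist
from h import *
import sys
from scipy.spatial.transform import Rotation as R
s=manip.get_state(); q=s["ee_rot"]; M=R.from_quat([q[1],q[2],q[3],q[0]]).as_matrix(); p=np.array(s["position"])
print("clock",round(s["clock"],2),"pos",p.round(4),"x",M[:,0].round(3),"y",M[:,1].round(3),"jaw",np.degrees(np.arctan2(M[1,1],M[0,1])).round(2),"q6",s["qpos"].round(2),"F",s["contact_force"].round(2),"w",round(s["width"],4))
if len(sys.argv)>4:
    x,y,z,a=map(float,sys.argv[1:5]); a=np.radians(a); Y=np.array([np.cos(a),np.sin(a),0])
    cur=np.degrees(np.arctan2(M[1,1],M[0,1]))
    # turning +t about tool x (down) turns jaw yaw by -t
    t=-((np.degrees(a)-cur+90)%180-90)
    M2=M@R.from_rotvec([np.radians(t),0,0]).as_matrix()
    d=M2.T@(np.array([x,y,z])-p)
    print("twist deg",t.round(2),"units",(t/6).round(2),"alt",(t-180*np.sign(t)).round(1)); print("shift mm",(d*1000).round(1),"units",(d/.03).round(3))
E
python3 mv.py 0.492 0.187 0.19 104.5
```

```text
clock 1.2 pos [ 0.2469 -0.5193  0.3039] x [ 0. -0. -1.] y [ 0.429 -0.903  0.   ] jaw -64.57 q6 [-1.25  0.28  1.5  -0.    1.36 -0.12] F [-0.2   0.12  0.45] w 0.0854
twist deg 10.93 units 1.82 alt -169.1
shift mm [ 113.9 -622.5 -414.1] units [  3.795 -20.75  -13.805]
```

Emit:
play_rows([
  [0,0,0,0,0.91],
  [0,0,0,0,0.91],
  [0,0,-1,-0.66,0],
  [0,0,-1,-0.66,0],
  [0,0,-1,-0.66,0],
  [0,0,-1,-0.66,0],
  [0,0,-1,-0.66,0],
  [0,0,-1,-0.66,0],
  [0,0,-1,-0.66,0],
  [0,0,-1,-0.66,0],
  [0,0,-1,-0.66,0],
  [0,0,-1,-0.66,0],
  [0,0,-1,-0.66,0],
  [0,0,-1,-0.66,0],
  [0,0,-1,-0.66,0],
  [0,0,-1,-0.66,0],
  [0,0,-1,-0.66,0],
  [0,0,-1,-0.66,0],
  [0,0,-1,-0.66,0],
  [0.3,0,-1,-0.66,0],
], newtons=40)

```text
clock: 3.2
position: [0.4569, 0.0943, 0.3041]
ee_rot: [0.09, 0.702, 0.089, -0.701]
contact_force: [0.6, -0.4, 0.7]
width: 0.0729
```

```bash
python3 mv.py 0.492 0.187 0.104 104.5
```

```text
clock 3.2 pos [0.4569 0.0943 0.3041] x [ 0.001 -0.    -1.   ] y [ 0.251 -0.968  0.   ] jaw -75.47 q6 [ 0.05  0.11  1.72 -0.    1.31  1.37] F [ 0.59 -0.37  0.68] w 0.0729
twist deg 0.03 units 0.0 alt -180.0
shift mm [200.1 -81.1 -57.1] units [ 6.67  -2.702 -1.902]
```

Emit:
play_rows([
  [0.3,0,-0.9,-0.63,0],
  [0.3,0.5,-0.9,-0.63,0],
  [0.3,1,-0.9,-0.63,0],
  [0.3,1,0,0,0],
  [0.3,1,0,0,0],
  [0.3,1,0,0,0],
  [0.3,0,0,0,0],
  [0.3,0,0,0,0],
])

```text
clock: 4.0
position: [0.4914, 0.1854, 0.1691]
ee_rot: [-0.089, -0.701, -0.089, 0.702]
contact_force: [0.8, 0.5, 0.5]
width: 0.0597
```

```bash
python3 mv.py 0.492 0.187 0.104 104.5; python3 -c "
from h import *
for c in ('scene','top'):
    im,d=manip.get_image(c); u,v=pix(c,(.49,.187,.04)).astype(int); cv2.imwrite(f'pics/{c}1.png',cv2.resize(im[max(v-90,0):v+90,u-110:u+110,::-1],None,fx=3,fy=3))"
```

```text
clock 4.0 pos [0.4914 0.1854 0.1691] x [-0. -0. -1.] y [ 0.25  -0.968  0.   ] jaw -75.49 q6 [ 0.23  0.32  1.81 -0.    1.01  1.55] F [0.78 0.53 0.51] w 0.0597
twist deg 0.01 units 0.0 alt -180.0
shift mm [65.1 -1.5 -1. ] units [ 2.169 -0.048 -0.033]
```

View pics/scene1.png

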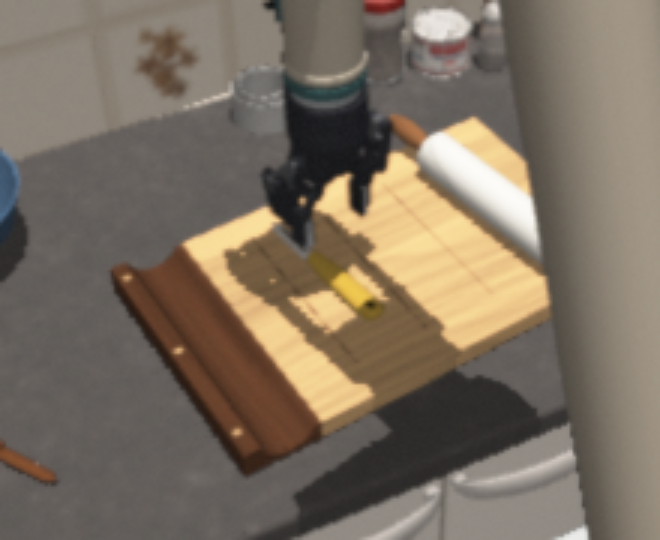

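View pics/top1.png

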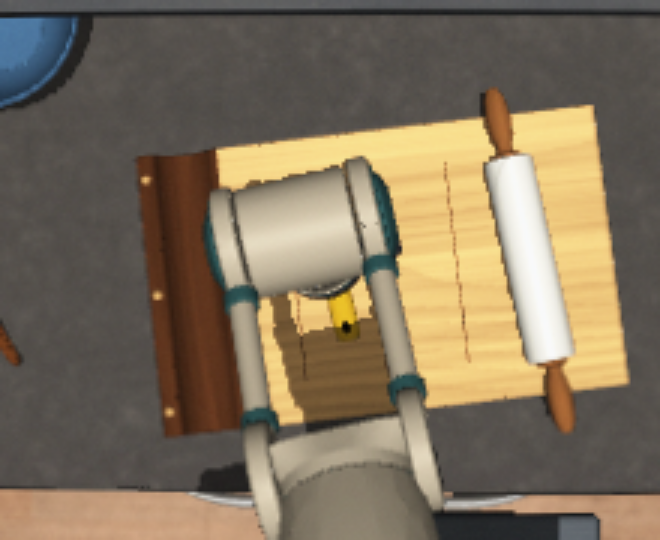

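The fingers straddle the yellow handle (scene crop about (350,285)), and the pin is untouched. Next I descend and grip.

Emit:
play_rows([
  [0.3,0.8,-0.05,-0.03,0],
  [0.3,0.8,0,0,0],
  [0.3,0.55,0,0,0],
  [0.3,0,0,0,0],
  [1,0,0,0,0],
  [1,0,0,0,0],
  [1,0,0,0,0],
  [1,0,0,0,0],
  [1,0,0,0,0],
  [1,0,0,0,0],
])

```text
clock: 5.1
position: [0.4928, 0.1873, 0.106]
ee_rot: [0.089, 0.703, 0.089, -0.7]
contact_force: [-0.8, 0.1, 7.9]
width: 0.0199
```

```bash
python3 mv.py 0.442 -0.218 0.22 104.5
```

```text
clock 5.1 pos [0.4928 0.1873 0.106 ] x [ 0.003  0.001 -1.   ] y [ 0.251 -0.968  0.   ] jaw -75.49 q6 [ 0.23  0.39  1.89 -0.    0.86  1.55] F [-0.81  0.1   7.9 ] w 0.0199
twist deg 0.01 units 0.0 alt -180.0
shift mm [-114.5  379.7  150.3] units [-3.816 12.655  5.01 ]
```

Emit:
play_rows([
  [1,-0.3,0,0,0],
  [1,-0.6,0,0,0],
  [1,-1,0,0,0],
  [1,-1,0,0,0],
  [1,-1,0,0,0],
  [1,0,0,0,0],
])

```text
clock: 5.7
position: [0.4939, 0.1876, 0.2261]
ee_rot: [0.089, 0.705, 0.09, -0.698]
contact_force: [0.3, -0.6, -0.8]
width: 0.02
```

```bash
python3 mv.py 0.442 -0.218 0.22 104.5; python3 -c "
from h import *
for c in ('scene',):
    im,d=manip.get_image(c); u,v=pix(c,(.49,.187,.12)).astype(int); cv2.imwrite(f'pics/{c}2.png',cv2.resize(im[max(v-90,0):v+90,u-110:u+110,::-1],None,fx=3,fy=3))"
```

```text
clock 5.7 pos [0.4939 0.1876 0.2261] x [ 0.009  0.002 -1.   ] y [ 0.251 -0.968  0.   ] jaw -75.49 q6 [ 0.23  0.26  1.73 -0.    1.14  1.55] F [ 0.25 -0.58 -0.79] w 0.02
twist deg 0.01 units 0.0 alt -180.0
shift mm [  4.7 379.7 151.9] units [ 0.158 12.656  5.063]
```

View pics/scene2.png

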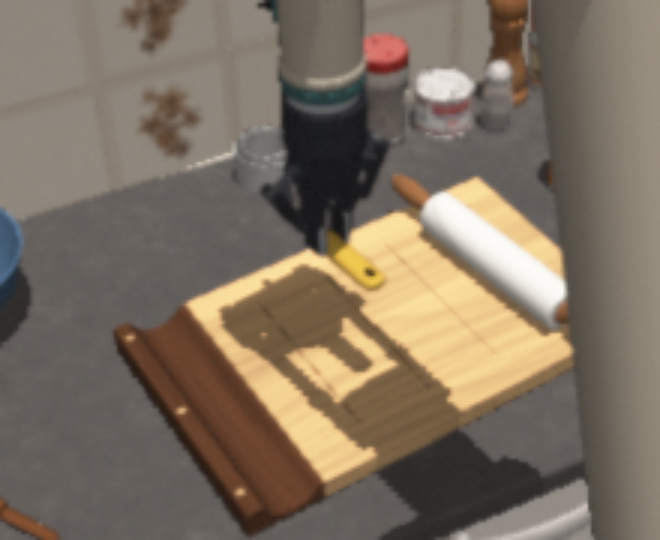

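The peeler is held (scene crop (355,262)) and its shadow has separated from it. I'll carry it to the plain end.

Emit:
play_rows([
  [1,0,0.5,0.2,0],
  [1,0,0.97,0.39,0],
  [1,0,0.97,0.39,0],
  [1,0,0.97,0.39,0],
  [1,0,0.97,0.39,0],
  [1,0,0.97,0.39,0],
  [1,0,0.97,0.39,0],
  [1,0,0.97,0.39,0],
  [1,0,0.97,0.39,0],
  [1,0,0.97,0.39,0],
  [1,0,0.97,0.39,0],
  [1,0,0.97,0.39,0],
  [1,0,0.97,0.39,0],
  [1,0,0.5,0.2,0],
  [1,0,0,0,0],
  [1,0,0,0,0],
])

```text
clock: 7.35
position: [0.4384, -0.2176, 0.2206]
ee_rot: [-0.088, -0.701, -0.09, 0.702]
contact_force: [-1.3, -0.3, -1.2]
width: 0.02
```

```bash
python3 mv.py 0.442 -0.218 0.079 104.5; python3 -c "
from h import *
for c in ('scene','top'):
    im,d=manip.get_image(c); u,v=pix(c,(.44,-.218,.1)).astype(int); cv2.imwrite(f'pics/{c}3.png',cv2.resize(im[max(v-90,0):v+90,u-110:u+110,::-1],None,fx=3,fy=3))"
```

```text
clock 7.35 pos [ 0.4384 -0.2176  0.2206] x [-0.002  0.002 -1.   ] y [ 0.249 -0.968 -0.003] jaw -75.56 q6 [-0.6   0.21  1.81  0.    1.12  0.71] F [-1.34 -0.3  -1.16] w 0.02
twist deg -0.06 units -0.01 alt 179.9
shift mm [141.6   1.6  -3.6] units [ 4.718  0.054 -0.118]
```

View pics/scene3.png

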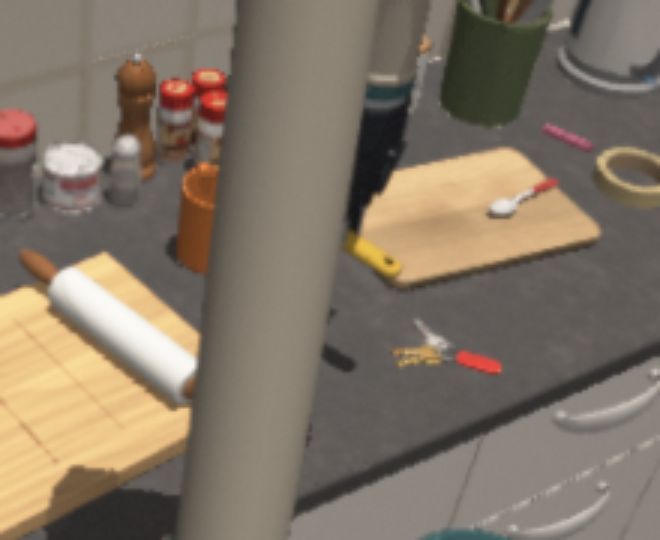

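View pics/top3.png

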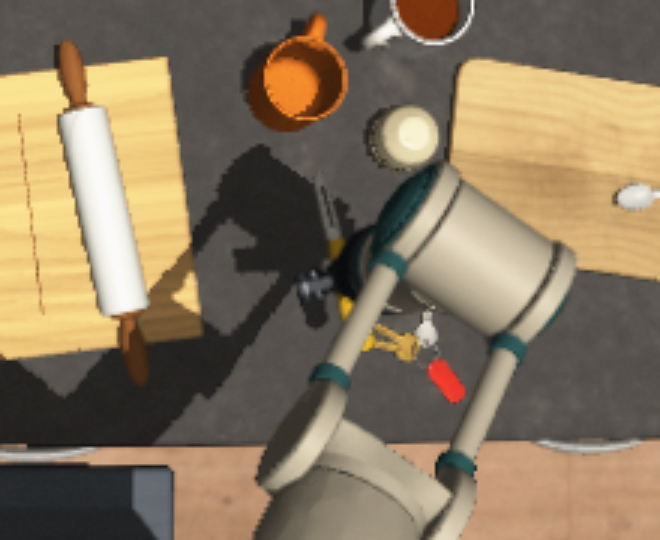

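```bash
python3 -c "
from h import *
im=cv2.imread('pics/top0.png'); d=np.load('top_d.npy')
for uv in ((417,266),(421,262),(428,268),(432,253),(440,280),(426,197)): print(uv,back('top',uv,d[uv[1],uv[0]]).round(3))
for p in ((.39,-.218,0),(.55,-.175,0)): print(pix('top',p))
"; python3 mv.py 0.442 -0.195 0.079 104.5
```

```text
(417, 266) [ 0.369 -0.292 -0.001]
(421, 262) [ 0.381 -0.301  0.011]
(428, 268) [ 0.363 -0.326 -0.001]
(432, 253) [ 0.408 -0.338  0.003]
(440, 280) [ 0.326 -0.363  0.001]
(426, 197) [ 0.572 -0.306  0.061]
[393.10371213 259.24952064]
[378.45226946 206.46904345]
clock 7.45 pos [ 0.4388 -0.217   0.2209] x [-0.001  0.001 -1.   ] y [ 0.251 -0.968 -0.002] jaw -75.45 q6 [-0.6   0.21  1.81  0.    1.12  0.71] F [ 0.79  0.05 -0.32] w 0.0201
twist deg 0.05 units 0.01 alt -180.0
shift mm [142.  -20.3  -8.7] units [ 4.732 -0.677 -0.29 ]
```

Emit:
play_rows([
  [1,0.3,-0.35,-0.15,0],
  [1,0.8,-0.33,-0.14,0],
  [1,1,0,0,0],
  [1,1,0,0,0],
  [1,0.8,0,0,0],
  [1,0.4,0,0,0],
  [1,0.2,0,0,0],
  [1,0.1,0,0,0],
  [1,0,0,0,0],
  [1,0,0,0,0],
])

```text
clock: 8.45
position: [0.443, -0.1963, 0.0841]
ee_rot: [0.09, 0.702, 0.089, -0.701]
contact_force: [0.3, -0.3, -0.5]
width: 0.0202
```

```bash
python3 mv.py 0.442 -0.195 0.079 104.5
```

```text
clock 8.45 pos [ 0.443  -0.1963  0.0841] x [ 0.001 -0.001 -1.   ] y [ 0.251 -0.968  0.001] jaw -75.47 q6 [-0.56  0.38  2.   -0.    0.76  0.76] F [ 0.34 -0.27 -0.48] w 0.0202
twist deg 0.03 units 0.0 alt -180.0
shift mm [ 5.1 -1.5  0.7] units [ 0.168 -0.051  0.023]
```

Emit:
play_rows([
  [1,0.08,0,0,0],
  [1,0.08,0,0,0],
  [1,0,0,0,0],
  [1,0,0,0,0],
])

```text
clock: 8.85
position: [0.4425, -0.1964, 0.0786]
ee_rot: [0.089, 0.701, 0.089, -0.701]
contact_force: [-0.2, -0.5, -0.0]
width: 0.0198
```

Emit:
play_rows([
  [1,0.05,0,0,0],
  [1,0,0,0,0],
  [1,0,0,0,0],
])

```text
clock: 9.15
position: [0.4427, -0.1964, 0.078]
ee_rot: [0.089, 0.702, 0.089, -0.701]
contact_force: [-0.7, 1.4, 7.1]
width: 0.02
```

Emit:
play_rows([
  [0.75,0,0,0,0],
  [0.6,0,0,0,0],
  [0.45,0,0,0,0],
  [0.45,0,0,0,0],
  [0.45,0,0,0,0],
  [0.45,-0.5,0,0,0],
  [0.45,-1,0,0,0],
  [0.45,-1,0,0,0],
  [0.45,-1,0,0,0],
  [0.45,-1,0,0,0],
  [0,0,0,0,0],
  [0,0,0,0,0],
])

```text
clock: 10.35
position: [0.4425, -0.1963, 0.2124]
ee_rot: [0.09, 0.702, 0.089, -0.701]
contact_force: [0.0, 0.6, -0.4]
width: 0.0741
```

```bash
python3 mv.py 0.502 -0.005 0.18 102.5; python3 seg.py pin_mid peeler_handle; python3 -c "
from h import *
for c in ('scene','top'):
    im,d=manip.get_image(c); cv2.imwrite(f'pics/{c}4.png',im[:,:,::-1])"
```

```text
clock 10.35 pos [ 0.4425 -0.1963  0.2124] x [ 0.001 -0.001 -1.   ] y [ 0.251 -0.968  0.001] jaw -75.49 q6 [-0.56  0.21  1.84 -0.    1.09  0.76] F [ 0.01  0.56 -0.42] w 0.0741
twist deg 2.01 units 0.33 alt -178.0
shift mm [  32.3 -174.   -99.4] units [ 1.077 -5.799 -3.315]
clock 10.35
top pin_mid 0.84 1502 mean [ 0.501 -0.004] z [0.057 0.071 0.08 ] deg 12.41 ends [ 0.337 -0.04 ] [0.671 0.034] rect [ 0.505 -0.006] [0.343 0.052] 12.4 rgb [197. 186. 172.]
top peeler_handle 0.86 324 mean [0.475 0.559] z [0.005 0.013 0.021] deg 35.01 ends [0.398 0.506] [0.539 0.604] rect [0.468 0.555] [0.172 0.027] 36.0 rgb [110.  61.  32.]
top peeler_handle 0.48 233 mean [ 0.451 -0.192] z [0.005 0.013 0.019] deg 13.35 ends [ 0.377 -0.21 ] [ 0.535 -0.172] rect [ 0.457 -0.194] [0.162 0.024] 13.1 rgb [136. 114.  49.]
scene pin_mid 0.8 988 mean [0.507 0.007] z [0.041 0.068 0.077] deg 10.93 ends [ 0.396 -0.014] [0.669 0.039] rect [ 0.537 -0.01 ] [0.279 0.079] 11.9 rgb [200. 191. 182.]
scene peeler_handle 0.6 328 mean [0.471 0.559] z [0.006 0.012 0.017] deg 35.04 ends [0.398 0.508] [0.532 0.602] rect [0.467 0.552] [0.163 0.028] 36.5 rgb [116.  73.  47.]
scene peeler_handle 0.59 85 mean [ 0.39  -0.207] z [0.004 0.011 0.015] deg 12.84 ends [ 0.37  -0.211] [ 0.415 -0.201] rect [ 0.393 -0.21 ] [0.045 0.028] 9.5 rgb [193. 157.  67.]
```

View pics/scene4.png

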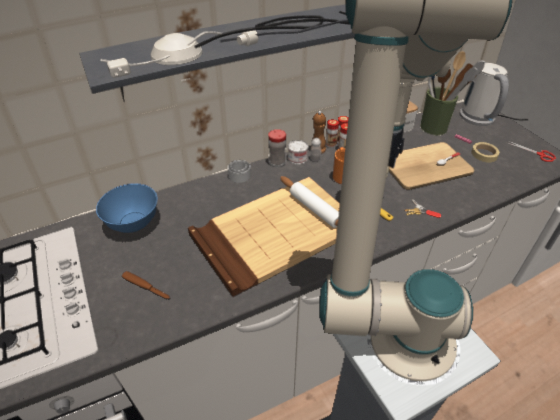

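View pics/top4.png

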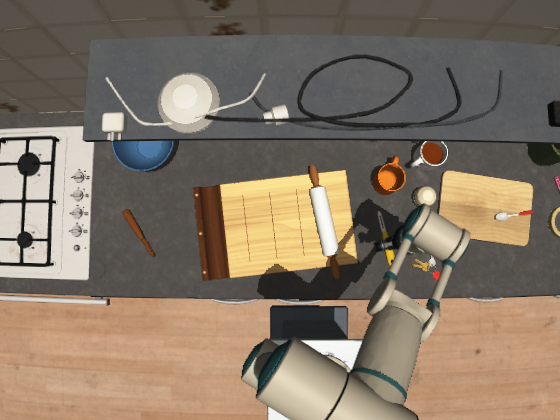

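Peeler lies flat on the worktop at top (388,240), about 13 mm high, released. The pin is unmoved. Next I move over the pin.

Emit:
play_rows([
  [0,0,-0.5,-0.25,0.33],
  [0,0,-1,-0.6,0],
  [0,0,-1,-0.6,0],
  [0,0,-1,-0.6,0],
  [0,0,-1,-0.6,0],
  [0,0,-0.9,-0.5,0],
  [0,0,-0.4,-0.2,0],
  [0,0,0,0,0],
  [0,0,0,0,0],
], newtons=20)

```text
clock: 11.65
position: [0.502, -0.0051, 0.2119]
ee_rot: [-0.078, -0.703, -0.077, 0.703]
contact_force: [-0.5, -0.3, 0.5]
width: 0.0854
```

```bash
python3 mv.py 0.504 -0.004 0.109 102.5
```

```text
clock 11.65 pos [ 0.502  -0.0051  0.2119] x [-0.001 -0.001 -1.   ] y [ 0.218 -0.976  0.001] jaw -77.44 q6 [-0.15  0.24  1.8  -0.    1.1   1.2 ] F [-0.53 -0.33  0.45] w 0.0854
twist deg 0.06 units 0.01 alt -179.9
shift mm [102.8  -0.7  -2.3] units [ 3.428 -0.025 -0.075]
```

Emit:
play_rows([
  [0,0.7,0,-0.07,0],
  [0,0.8,0,0,0],
  [0,0.8,0,0,0],
  [0,0.6,0,0,0],
  [0,0.4,0,0,0],
  [0,0.13,0,0,0],
  [0.1,0,0,0,0],
  [0.2,0,0,0,0],
  [0.25,0,0,0,0],
  [0.3,0,0,0,0],
  [0.35,0,0,0,0],
  [0.4,0,0,0,0],
  [0.45,0,0,0,0],
  [0.5,0,0,0,0],
  [0.5,0,0,0,0],
])

```text
clock: 13.15
position: [0.5046, -0.0042, 0.1095]
ee_rot: [0.077, 0.703, 0.077, -0.703]
contact_force: [-1.3, -0.7, 4.1]
width: 0.0469
```

```bash
python3 mv.py 0.469 0.322 0.109 96.9;python3 seg.py pin_mid
```

```text
clock 13.15 pos [ 0.5046 -0.0042  0.1095] x [ 0.001 -0.    -1.   ] y [ 0.217 -0.976  0.   ] jaw -77.46 q6 [-0.15  0.36  1.93 -0.    0.85  1.21] F [-1.28 -0.73  4.11] w 0.0469
twist deg 5.64 units 0.94 alt -174.4
shift mm [   0.4 -328.1   -3.9] units [  0.013 -10.935  -0.129]
clock 13.15
top pin_mid 0.7 578 mean [ 0.488 -0.005] z [0.058 0.07  0.08 ] deg 11.93 ends [ 0.393 -0.025] [0.666 0.032] rect [0.53  0.003] [0.278 0.047] 12.7 rgb [169. 151. 133.]
scene pin_mid 0.64 567 mean [0.508 0.023] z [0.029 0.065 0.401] deg -15.81 ends [0.115 0.134] [ 0.716 -0.036] rect [0.415 0.053] [0.123 0.626] 72.3 rgb [142. 131. 120.]
scene pin_mid 0.24 8697 mean [0.467 0.202] z [0.011 0.027 0.034] deg -78.14 ends [0.431 0.373] [ 0.526 -0.078] rect [0.396 0.141] [0.528 0.439] 6.4 rgb [166. 134.  93.]
```

Emit:
play_rows([
  [0.5,0,0,0,0.16],
  [0.5,0,0,0,0.16],
  [0.5,0,0,0,0.16],
  [0.5,0,0,0,0.16],
  [0.5,0,0,0,0.16],
  [0.5,0,0,0,0.14],
  [0.5,0,0,0,0],
  [0.43,0,0,0,0],
  [0.4,0,0,0,0],
  [0.4,0,0,0,0],
])

```text
clock: 14.35
position: [0.504, -0.004, 0.1088]
ee_rot: [-0.042, -0.706, -0.042, 0.706]
contact_force: [-0.3, -0.0, -0.2]
width: 0.0515
```

```bash
python3 mv.py 0.469 0.322 0.109 96.9;python3 seg.py pin_mid
```

```text
clock 14.35 pos [ 0.504  -0.004   0.1088] x [-0.001  0.    -1.   ] y [ 0.12  -0.993 -0.   ] jaw -83.13 q6 [-0.15  0.36  1.93  0.    0.85  1.3 ] F [-0.35 -0.03 -0.22] w 0.0515
twist deg -0.03 units -0.01 alt 180.0
shift mm [-1.000e-01 -3.278e+02 -4.400e+00] units [-3.0000e-03 -1.0928e+01 -1.4600e-01]
clock 14.35
top pin_mid 0.6 651 mean [ 0.498 -0.004] z [0.055 0.069 0.079] deg 6.05 ends [ 0.393 -0.015] [0.674 0.015] rect [ 0.534 -0.   ] [0.281 0.066] 2.6 rgb [162. 143. 123.]
scene pin_mid 0.76 489 mean [0.519 0.008] z [0.043 0.066 0.077] deg 2.33 ends [0.414 0.004] [0.734 0.017] rect [ 0.576 -0.004] [0.096 0.32 ] 76.1 rgb [150. 139. 128.]
```

Emit:
play_rows([
  [0.4,0,-0.05,0,0],
  [0.4,0,-0.1,0,0],
  [0.4,0,-0.15,0,0],
  [0.4,0,-0.2,0,0],
  [0.4,0,-0.25,0,0],
  [0.4,0,-0.25,0,0],
  [0.4,0,-0.25,0,0],
  [0.4,0,-0.25,0,0],
  [0.4,0,-0.25,0,0],
  [0.4,0,-0.25,0,0],
  [0.4,0,-0.25,0,0],
  [0.4,0,-0.25,0,0],
  [0.4,0,-0.25,0,0],
  [0.4,0,-0.25,0,0],
  [0.4,0,-0.25,0,0],
  [0.4,0,-0.2,0,0],
  [0.4,0,-0.15,0,0],
  [0.4,0,-0.1,0,0],
  [0.4,0,-0.05,0,0],
  [0.4,0,0,0,0],
])

```text
clock: 16.55
position: [0.4909, 0.1077, 0.1092]
ee_rot: [0.042, 0.706, 0.043, -0.706]
contact_force: [0.0, -0.2, 0.7]
width: 0.0511
```

```bash
python3 mv.py 0.469 0.322 0.109 96.9;python3 seg.py pin_mid; python3 -c "
from h import *
for c in ('scene','top'):
    im,d=manip.get_image(c); cv2.imwrite(f'pics/{c}5.png',cv2.resize(im[120:320,150:400,::-1],None,fx=3,fy=3))"
```

```text
clock 16.55 pos [0.4909 0.1077 0.1092] x [ 0.  0. -1.] y [ 0.12  -0.993 -0.   ] jaw -83.11 q6 [0.08 0.36 1.93 0.   0.85 1.53] F [ 0.02 -0.19  0.68] w 0.0511
twist deg -0.01 units -0.0 alt 180.0
shift mm [ 2.000e-01 -2.153e+02 -4.000e+00] units [ 6.000e-03 -7.178e+00 -1.350e-01]
clock 16.55
top pin_mid 0.61 689 mean [0.49 0.11] z [0.057 0.07  0.08 ] deg 6.78 ends [0.371 0.096] [0.657 0.13 ] rect [0.514 0.113] [0.289 0.048] 6.7 rgb [140. 125. 109.]
scene pin_mid 0.63 863 mean [0.442 0.11 ] z [0.047 0.065 0.077] deg 6.74 ends [0.317 0.095] [0.669 0.137] rect [0.494 0.121] [0.356 0.112] 4.0 rgb [135. 122. 110.]
scene pin_mid 0.6 313 mean [ 0.565 -0.298] z [0.01  0.043 0.063] deg 17.1 ends [ 0.54  -0.306] [ 0.635 -0.277] rect [ 0.608 -0.319] [0.059 0.134] 71.4 rgb [174. 163. 139.]
```

View pics/scene5.png

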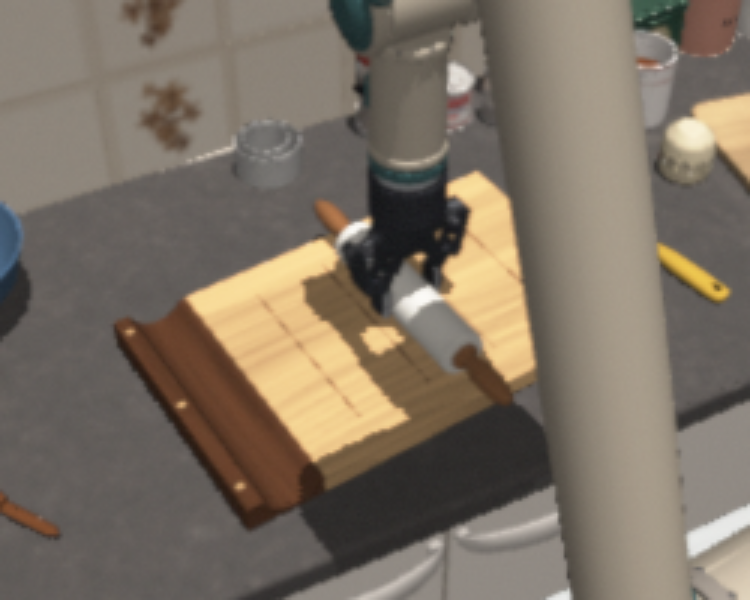

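View pics/top5.png

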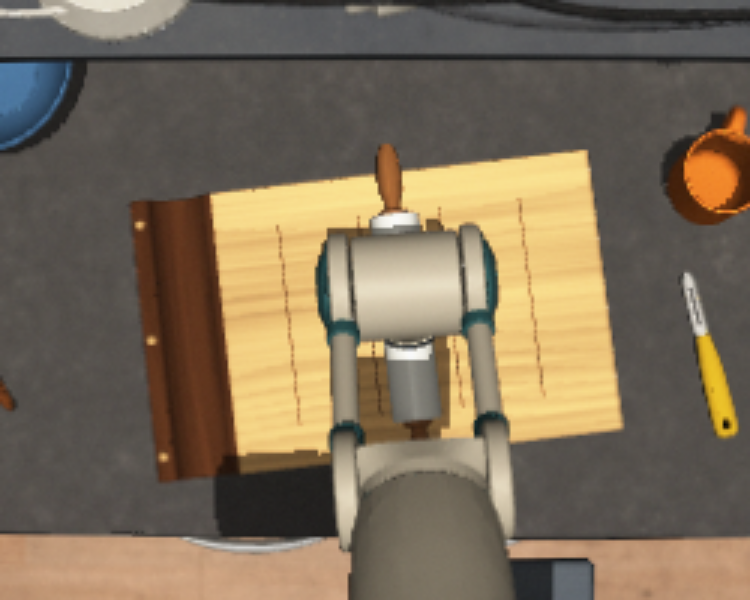

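The pin is following in the loose cage with its axis square to the board, and the peeler lies at the plain end. I'll carry on rolling, then take the edge slowly.

Emit:
play_rows([
  [0.4,0,-0.1,0,0],
  [0.4,0,-0.2,0,0],
  [0.4,0,-0.25,0,0],
  [0.4,0,-0.3,-0.01,0],
  [0.4,0,-0.3,-0.01,0],
  [0.4,0,-0.3,-0.01,0],
  [0.4,0,-0.3,-0.01,0],
  [0.4,0,-0.3,-0.01,0],
  [0.4,0,-0.3,-0.01,0],
  [0.4,0,-0.3,-0.01,0],
  [0.4,0,-0.3,-0.01,0],
  [0.4,0,-0.3,-0.01,0],
  [0.4,0,-0.3,-0.01,0],
  [0.4,0,-0.3,0,0],
  [0.4,0,-0.3,0,0],
  [0.4,0,-0.3,0,0],
  [0.4,0,-0.25,0,0],
  [0.4,0,-0.15,0,0],
  [0.4,0,-0.05,0,0],
  [0.4,0,0,0,0],
])

```text
clock: 18.85
position: [0.4762, 0.254, 0.1091]
ee_rot: [-0.043, -0.706, -0.043, 0.706]
contact_force: [0.4, 0.4, -0.4]
width: 0.0512
```

```bash
python3 mv.py 0.469 0.322 0.109 96.9;python3 seg.py pin_mid
```

```text
clock 18.85 pos [0.4762 0.254  0.1091] x [-0. -0. -1.] y [ 0.12  -0.993  0.   ] jaw -83.09 q6 [ 0.36  0.41  1.85 -0.    0.88  1.81] F [ 0.44  0.43 -0.37] w 0.0512
twist deg 0.01 units 0.0 alt -180.0
shift mm [  0.1 -68.4  -1. ] units [ 0.003 -2.278 -0.035]
clock 18.85
top pin_mid 0.55 668 mean [0.467 0.254] z [0.052 0.069 0.08 ] deg 7.11 ends [0.359 0.241] [0.652 0.277] rect [0.506 0.254] [0.295 0.062] 5.0 rgb [139. 122. 104.]
scene pin_mid 0.57 943 mean [0.421 0.254] z [0.046 0.066 0.077] deg 6.67 ends [0.298 0.24 ] [0.692 0.286] rect [0.496 0.251] [0.396 0.064] 6.4 rgb [137. 124. 112.]
```

Emit:
play_rows([
  [0.4,0,-0.06,0,0],
  [0.4,0,-0.06,0,0],
  [0.4,0,-0.06,0,0],
  [0.4,0,-0.06,0,0],
  [0.4,0,-0.06,0,0],
  [0.4,0,-0.06,0,0],
  [0.4,0,-0.06,0,0],
  [0.4,0,-0.06,0,0],
  [0.4,0,-0.06,0,0],
  [0.4,0,-0.06,0,0],
  [0.4,0,-0.06,0,0],
  [0.4,0,-0.06,0,0],
  [0.4,0,-0.06,0,0],
  [0.4,0,-0.06,0,0],
  [0.4,0,-0.06,0,0],
  [0.4,0,-0.06,0,0],
  [0.4,0,-0.06,0,0],
  [0.4,0,-0.06,0,0],
  [0.4,0,-0.06,0,0],
  [0.4,0,-0.06,0,0],
])

```text
clock: 21.05
position: [0.4719, 0.2899, 0.1092]
ee_rot: [0.042, 0.706, 0.042, -0.706]
contact_force: [-0.1, 0.1, -0.0]
width: 0.0512
```

```bash
python3 mv.py 0.469 0.322 0.109 96.9;python3 seg.py pin_mid; python3 -c "
from h import *
for c in ('scene',):
    im,d=manip.get_image(c); cv2.imwrite(f'pics/{c}6.png',cv2.resize(im[150:330,150:400,::-1],None,fx=3,fy=3))"
```

```text
clock 21.05 pos [0.4719 0.2899 0.1092] x [ 0.  0. -1.] y [ 0.12  -0.993 -0.   ] jaw -83.12 q6 [0.43 0.42 1.82 0.   0.9  1.88] F [-0.12  0.13 -0.04] w 0.0512
twist deg -0.02 units -0.0 alt 180.0
shift mm [  0.2 -32.3  -1. ] units [ 0.005 -1.075 -0.033]
clock 21.05
top pin_mid 0.82 556 mean [0.466 0.287] z [0.057 0.071 0.08 ] deg 5.89 ends [0.361 0.276] [0.637 0.305] rect [0.498 0.297] [0.271 0.087] 19.6 rgb [139. 122. 105.]
scene pin_mid 0.86 819 mean [0.416 0.289] z [0.053 0.068 0.076] deg 6.31 ends [0.296 0.276] [0.621 0.312] rect [0.459 0.284] [0.326 0.056] 4.2 rgb [145. 132. 120.]
```

View pics/scene6.png

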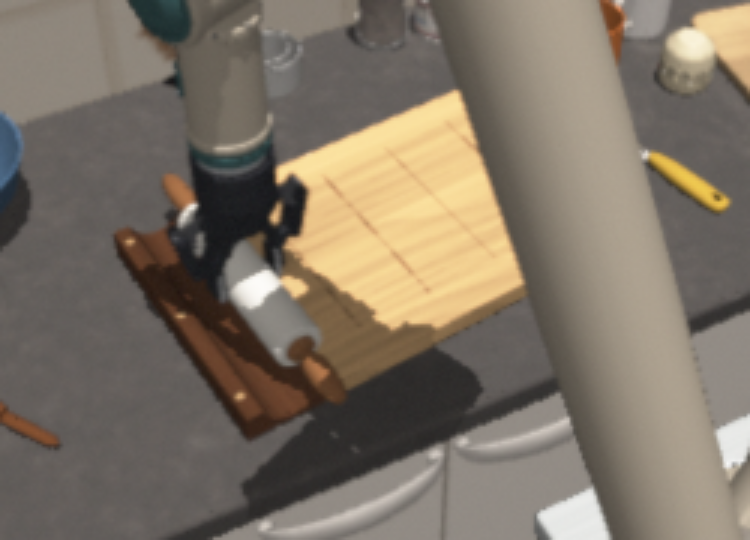

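The pin is at the lip, square and at flat height. I'll ease it over more slowly.

Emit:
play_rows([
  [0.41,0,-0.04,0,0],
  [0.41,0,-0.04,0,0],
  [0.41,0,-0.04,0,0],
  [0.41,0,-0.04,0,0],
  [0.41,0,-0.04,0,0],
  [0.41,0,-0.04,0,0],
  [0.41,0,-0.04,0,0],
  [0.41,0,-0.04,0,0],
  [0.41,0,-0.04,0,0],
  [0.41,0,-0.04,0,0],
  [0.41,0,-0.04,0,0],
  [0.41,0,-0.04,0,0],
  [0.41,0,-0.04,0,0],
  [0.41,0,-0.04,0,0],
  [0.41,0,-0.04,0,0],
  [0.41,0,-0.04,0,0],
  [0.41,0,-0.04,0,0],
  [0.41,0,-0.04,0,0],
  [0.41,0,0,0,0],
  [0.41,0,0,0,0],
])

```text
clock: 23.3
position: [0.4693, 0.3114, 0.1092]
ee_rot: [0.042, 0.706, 0.043, -0.706]
contact_force: [-1.1, 4.9, -2.4]
width: 0.0506
```

```bash
python3 mv.py 0.469 0.322 0.109 96.9;python3 seg.py pin_mid; python3 -c "
from h import *
for c in ('scene',):
    im,d=manip.get_image(c); cv2.imwrite(f'pics/{c}7.png',cv2.resize(im[150:330,150:400,::-1],None,fx=3,fy=3))"
```

```text
clock 23.3 pos [0.4693 0.3114 0.1092] x [ 0.     0.001 -1.   ] y [ 0.12  -0.993 -0.001] jaw -83.12 q6 [0.46 0.43 1.8  0.   0.91 1.91] F [-1.15  4.91 -2.43] w 0.0506
twist deg -0.02 units -0.0 alt 180.0
shift mm [  0.2 -10.5  -1. ] units [ 0.006 -0.351 -0.032]
clock 23.3
top pin_mid 0.83 595 mean [0.469 0.312] z [0.036 0.059 0.07 ] deg 6.21 ends [0.359 0.3  ] [0.632 0.33 ] rect [0.498 0.296] [0.275 0.102] 7.4 rgb [137. 119. 102.]
scene pin_mid 0.78 908 mean [0.417 0.311] z [0.039 0.056 0.065] deg 6.66 ends [0.293 0.296] [0.63  0.335] rect [0.462 0.31 ] [0.338 0.054] 7.6 rgb [147. 133. 120.]
scene pin_mid 0.44 300 mean [ 0.562 -0.297] z [0.009 0.042 0.064] deg 44.34 ends [ 0.54  -0.319] [ 0.586 -0.274] rect [ 0.571 -0.3  ] [0.067 0.043] 25.5 rgb [174. 163. 139.]
```

View pics/scene7.png

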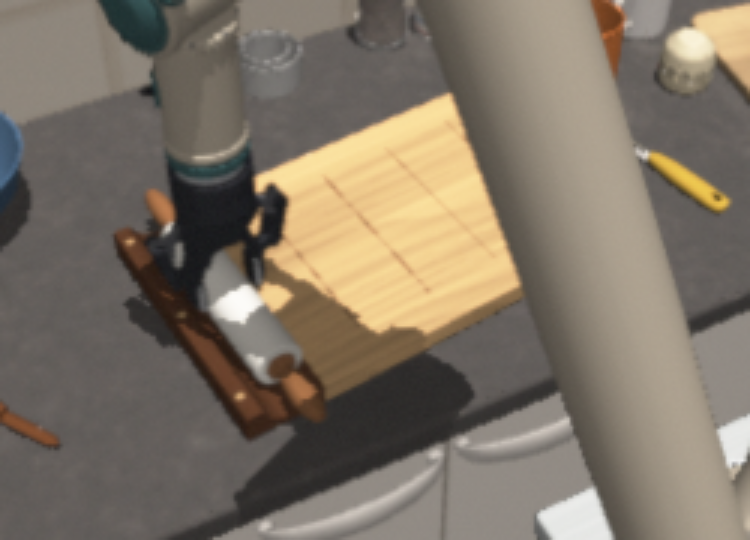

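Emit:
play_rows([
  [0.41,0,-0.03,0,0],
  [0.41,0,-0.03,0,0],
  [0.41,0,-0.03,0,0],
  [0.41,0,-0.03,0,0],
  [0.41,0,-0.03,0,0],
  [0.41,0,-0.03,0,0],
  [0.41,0,-0.03,0,0],
  [0.41,0,-0.03,0,0],
  [0.41,0,-0.03,0,0],
  [0.41,0,-0.03,0,0],
  [0.41,0,-0.03,0,0],
  [0.41,0,0,0,0],
  [0.41,0,0,0,0],
])

```text
clock: 24.85
position: [0.4681, 0.3209, 0.1092]
ee_rot: [0.043, 0.706, 0.042, -0.706]
contact_force: [-0.3, 0.4, 0.3]
width: 0.0502
```

```bash
python3 mv.py 0.469 0.322 0.109 96.9;python3 seg.py pin_mid; python3 -c "
from h import *
for c in ('scene',):
    im,d=manip.get_image(c); cv2.imwrite(f'pics/{c}8.png',cv2.resize(im[150:330,150:400,::-1],None,fx=3,fy=3))"
```

```text
clock 24.85 pos [0.4681 0.3209 0.1092] x [ 0. -0. -1.] y [ 0.12  -0.993  0.   ] jaw -83.11 q6 [ 0.48  0.44  1.79 -0.    0.91  1.93] F [-0.33  0.43  0.31] w 0.0502
twist deg -0.01 units -0.0 alt 180.0
shift mm [ 0.2 -1.  -1. ] units [ 0.005 -0.034 -0.033]
clock 24.85
top pin_mid 0.66 510 mean [0.485 0.322] z [0.039 0.055 0.065] deg 4.12 ends [0.364 0.314] [0.631 0.333] rect [0.498 0.3  ] [0.267 0.088] 2.8 rgb [138. 120. 103.]
scene pin_mid 0.66 935 mean [0.416 0.317] z [0.032 0.051 0.06 ] deg 6.53 ends [0.292 0.302] [0.649 0.343] rect [0.471 0.317] [0.359 0.057] 6.4 rgb [144. 130. 118.]
```

View pics/scene8.png

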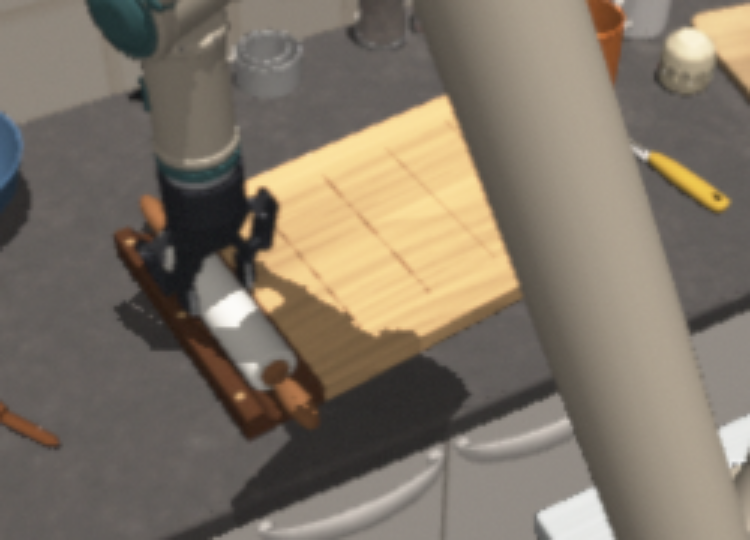

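The pin is seated (top at about 60 mm, side force gone). I'll wait with the hand there, then open and check before withdrawing.

Emit:
play_rows([
  [0.41,0,-0.03,0,0],
  [0.41,0,0,0,0],
  [0.41,0,0,0,0],
  [0.41,0,0,0,0],
  [0.41,0,0,0,0],
  [0.39,0,0,0,0],
  [0.36,0,0,0,0],
  [0.33,0,0,0,0],
  [0.3,0,0,0,0],
  [0.3,0,0,0,0],
  [0.3,0,0,0,0],
  [0.3,0,0,0,0],
  [0.3,0,0,0,0],
  [0.3,0,0,0,0],
  [0.3,0,0,0,0],
  [0.3,0,0,0,0],
  [0.3,0,0,0,0],
  [0.3,0,0,0,0],
])

```text
clock: 26.9
position: [0.468, 0.3218, 0.1091]
ee_rot: [-0.043, -0.706, -0.042, 0.706]
contact_force: [-0.2, -0.6, -1.1]
width: 0.0597
```

```bash
python3 mv.py;python3 seg.py pin_mid
```

```text
clock 26.9 pos [0.468  0.3218 0.1091] x [-0. -0. -1.] y [ 0.12  -0.993  0.   ] jaw -83.11 q6 [ 0.48  0.44  1.79 -0.    0.91  1.93] F [-0.18 -0.56 -1.13] w 0.0597
clock 26.9
top pin_mid 0.68 520 mean [0.48  0.322] z [0.041 0.055 0.065] deg 4.54 ends [0.358 0.312] [0.635 0.334] rect [0.494 0.332] [0.268 0.097] 21.3 rgb [140. 122. 104.]
scene pin_mid 0.95 868 mean [0.413 0.318] z [0.037 0.052 0.061] deg 6.7 ends [0.292 0.304] [0.62  0.342] rect [0.456 0.319] [0.33  0.044] 5.2 rgb [148. 135. 124.]
```

Steady. Withdrawing straight up.

Emit:
play_rows([
  [0.3,0,0,0,0],
  [0.3,-0.1,0,0,0],
  [0.3,-0.2,0,0,0],
  [0.3,-0.4,0,0,0],
  [0.3,-0.7,0,0,0],
  [0.3,-1,0,0,0],
  [0.3,-1,0,0,0],
  [0.3,-1,0,0,0],
  [0.3,-0.5,0.8,0,0],
  [0.3,0,1,0,0],
  [0.3,0,1,0,0],
  [0.3,0,1,0,0],
  [0.3,0,1,0,0],
  [0.3,0,1,0,0],
  [0.3,0,0,0,0],
  [0.3,0,0,0,0],
])

```text
clock: 28.7
position: [0.489, 0.1488, 0.2571]
ee_rot: [0.042, 0.706, 0.042, -0.705]
contact_force: [-0.5, -0.0, -0.5]
width: 0.0597
```

```bash
python3 mv.py;python3 seg.py pin_mid peeler_handle mug_foot; python3 -c "
from h import *
for c in ('scene','top'):
    im,d=manip.get_image(c); cv2.imwrite(f'pics/{c}9.png',im[:,:,::-1])
    for q in ('pin_mid','rest_mid','peeler_handle','mug_foot','timer'):
        for r in manip.mark_of(c,q)[:2]: print(c,q,round(r['conf'],2),c2w(c,r['location']).round(3))
"
```

```text
clock 28.7 pos [0.489  0.1488 0.2571] x [ 0.001  0.001 -1.   ] y [ 0.118 -0.993 -0.001] jaw -83.21 q6 [0.16 0.21 1.72 0.   1.21 1.61] F [-0.53 -0.02 -0.54] w 0.0597
clock 28.7
top pin_mid 0.9 1454 mean [0.461 0.318] z [0.04  0.055 0.064] deg 6.82 ends [0.297 0.298] [0.632 0.338] rect [0.464 0.32 ] [0.338 0.049] 6.7 rgb [200. 187. 172.]
top peeler_handle 0.79 337 mean [ 0.442 -0.195] z [0.005 0.013 0.02 ] deg 14.73 ends [ 0.373 -0.213] [ 0.532 -0.171] rect [ 0.453 -0.194] [0.165 0.029] 15.7 rgb [191. 160.  69.]
top peeler_handle 0.53 292 mean [0.475 0.559] z [0.006 0.014 0.021] deg 34.62 ends [0.4   0.507] [0.533 0.599] rect [0.466 0.555] [0.162 0.023] 32.7 rgb [108.  59.  30.]
top mug_foot 0.97 868 mean [ 0.632 -0.198] z [0.005 0.039 0.102] deg -38.31 ends [ 0.594 -0.168] [ 0.684 -0.24 ] rect [ 0.64  -0.201] [0.081 0.115] 62.0 rgb [140.  74.  26.]
scene pin_mid 0.72 1209 mean [0.444 0.321] z [0.036 0.053 0.061] deg 6.67 ends [0.292 0.303] [0.633 0.343] rect [0.463 0.321] [0.344 0.048] 5.2 rgb [208. 194. 182.]
scene peeler_handle 0.63 334 mean [0.473 0.561] z [0.006 0.012 0.017] deg 35.51 ends [0.401 0.509] [0.533 0.604] rect [0.467 0.556] [0.163 0.024] 35.8 rgb [118.  74.  48.]
scene mug_foot 0.49 216 mean [ 0.625 -0.161] z [0.005 0.053 0.099] deg -33.86 ends [0.074 0.209] [ 0.702 -0.212] rect [0.389 0.001] [0.031 0.756] 55.2 rgb [112.  68.  39.]
scene pin_mid 0.88 [0.46  0.317 0.037]
scene rest_mid 0.82 [0.472 0.323 0.015]
scene peeler_handle 0.75 [0.491 0.572 0.009]
scene peeler_handle 0.29 [0.462 0.317 0.036]
scene mug_foot 0.62 [ 0.626 -0.195  0.001]
top rest_mid 0.91 [0.468 0.32  0.011]
top peeler_handle 0.75 [ 0.425 -0.199  0.009]
top peeler_handle 0.6 [0.491 0.571 0.009]
top mug_foot 0.57 [ 0.625 -0.193  0.003]
top mug_foot 0.17 [ 0.426 -0.202  0.007]
top timer 0.93 [ 0.578 -0.309 -0.   ]
top timer 0.25 [0.466 0.322 0.01 ]
```

View pics/top9.png

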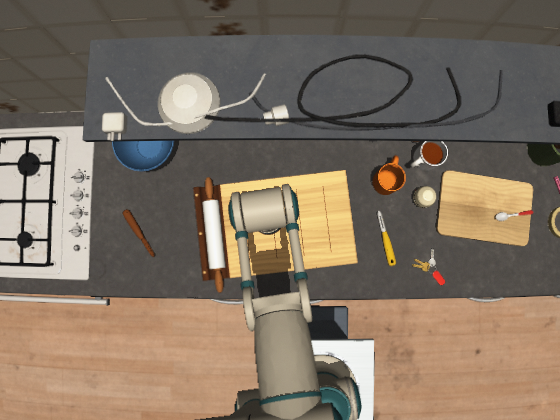

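View pics/scene9.png

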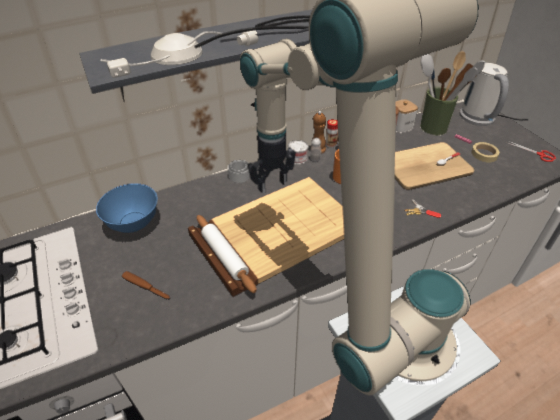

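The pin lies in the trough at top (213,237): centre (0.463, 0.319, 0.036), yaw 6.7°, board 6.9°. The peeler is flat on the worktop at (387,240), and the mug and timer haven't moved. Handing in.

```bash
python3 -c "
from rig import manip
print(manip.sign_off())"
```

```text
the job is handed in; nothing more can be done
None
```

The rolling pin is in the trough and the peeler is off the board. I handed the job in at about 29 s of the 64 s allowed; sign-off gives no verdict.

- **Peeler:** I gripped the yellow peeler and laid it flat on the free worktop beside the board's plain end. The brown look-alike was not touched.
- **Pin:** I turned the pin square to the board, then rolled it along in loosely closed fingers. The front finger held it back over the edge (about 5 N, roughly 10 mm/s). I kept the hand there until it lay still, then withdrew.

**Last checks:**
- **Pin position:** its centre was at 36–37 mm height, where 36 mm is seated. It was within about 3 mm of the trough line and about 6 mm off centre lengthways.
- **Pin angle:** its axis was within about 0.5° of the trough's.
- **Peeler:** its top stood 13 mm above the worktop and its handle point was at 9 mm, so it lies flat.
- **Mug and timer:** the mug was within about 4 mm of where it started and the timer had not moved.
- **Missed detections:** in the last pictures the top camera's point finder missed the pin and the scene camera's missed the timer. I took the pin from the top-camera mask and the scene camera, and the timer from the top camera.

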